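# Make the bench laser safe: close its shutter and press the bar key

### The arm

A 6-joint arm with a two-finger parallel gripper is mounted at the origin on the work surface. World frame = base frame: x ahead of the robot, y to its left, z up, the work surface at z = 0. Lengths are in mm, angles in rad, forces in N, time in s.
With the tool pointing down it reaches from about 375 to 975 mm from the base axis. Payload 3.8 kg.
Tool frame: the origin (TCP) lies at the very end of the fingers, on their centre line; the grasp point (between the pads) lies robot.grip_depth behind it (robot.grip_depth is the distance from the TCP to the grasp point, in mm); z points along the fingers, y is the direction in which the jaws open and shut (so a half turn about z gives the same grasp; the last joint's range is limited). The gripper opens to 88 mm and grips with 3 to 60 N. Pads are 18 mm wide; open, the fingers measure 123 mm over their backs; the gripper's body (75 mm by 187 mm) begins 45 mm behind the grasp point.
Start: joints at [-1.245, 0.264, 1.604, -0, 1.274, -0.037], TCP at [239.547, -631.059, 212.506] pointing down, gripper open.
Joint ranges: [-2.63, 2.63], [-0.94, 2.18], [0.31, 2.57], [-1.31, 4.45], [0, 2.66], [-2.55, 2.55]. Speed limits (rad/s): [2.57, 2.57, 3.14, 3.14, 3.14, 3.14].

### API

Orientations are given as a rotation vector (axis times angle).
In Python, from bench import robot, viewer, order gives the robot as it stands. The module is installed in compiled form; this text tells all that it offers.
- The arm moves only by the tool play_rows, never from a script. Its argument "plan" is a list of rows, each an object of numbers: "jaw": the opening, from -1 (shut) to 1 (fully open); "x", "y", "z": the shift along the tool's x, y, z in units of 50 mm (1.0 is 50 mm); "roll": the turn about the tool's z in degrees. In form: [{"jaw": .., "x": .., "y": .., "z": .., "roll": ..}, ...]. A call has 1 to 5 rows; each row shifts and turns the commanded pose from where the row before left it, along the tool's axes as they then stand; what a row does not reach is not made up. A row lasts 1/10 s, in which the tool goes at most 50 mm and 8.59 degrees, less where a joint would pass 70% of its speed; a pose out of reach is approached as far as the arm can. A call is refused whole if a number of a shift passes 1 or a number of a turn 8.59, either way. A call with a gripper value outside its range is refused whole. The fingers move at their own pace and stop on an object; "newtons" is the grip in N (left out, the last holds). Time passes only in rows, so rows that do not move let the fingers close. It gives the time, the measured TCP pose, the force and the opening at its end, in the units of the state.
- robot.observe(): the state, without advancing time (a new reading comes with each control period).
- viewer.camera(name): name is "side" or "top" or "wrist"; returns the picture (400x640x3 uint8, blue, green, red); there is no depth.
- viewer.camera_info(name): a dict with "fov_y" (degrees; the focal length in pixels is half the picture's height over the tangent of half this angle, whatever the lens; pixels are square), "cx", "cy" (the principal point, pixels), "k1" (the pictures are not rectified: a ray, as slopes to the right and down, at radius r is drawn at 1 + k1 r^2 times it, then the intrinsics apply), "pose" (4x4, takes a point from camera to world coordinates). Camera axes: x right, y down, z forward; pixel columns grow to the right and rows downward; lengths in mm; the calibration is good to about 2 mm. A picture is of the moment at which its call begins: read the wrist's pose just before it. camera_info takes no time and is no camera call; for the wrist camera it gives the pose at the moment of the call.
- order.close_job(): hands the job in, once; it reports no verdict.
Trained networks look in the newest picture that a camera, given by its name, has taken for a name from the list of things; names that differ only in an ending like _2 or _b are one class to them, and where a whole thing is asked for, a point or a joint stands for the part that bears it (a point fixed in the world has none). Each returns a list of dicts, best first, with "p" (0 to 1); they miss things now and then, are a little off and sometimes report something else, mostly with a low value. They report only what shows in the picture. A call takes as long as a camera call. They do not tell look-alikes from the thing itself.
- viewer.recognise(camera, query): "position" ([x, y, z] in mm, in world coordinates, good to about 4 mm: the middle of the surface that is visible of it).
- viewer.masks_of(camera, query): "region" (400x640 bool, what is visible of it).
- viewer.pinpoint(camera, query): "position" ([x, y, z] in mm, in world coordinates, good to about 4 mm: a listed point, or the origin of a listed thing).
The state is a dict: "clock": time; "joint_pos": joint angles; "joint_vel": joint speeds; "tau": joint torques, N m; "tcp_pos": TCP position; "tool_rot": TCP orientation; "force": force on the tool from outside, world axes, zero at the start; "torque": the same for the moment, N m; "finger_gap": finger opening in mm.
Only numpy, scipy, OpenCV 4.12 (cv2) and the standard library are available. Lean on these libraries where they do the work, as an engineer would, in place of code of your own. Each camera call takes 0.05 s, during which the arm holds its last target.

### The job

Make the laser on the bench safe: with the fingertips push the upright metal shutter tab on top of the grey laser head across, away from the robot, until it is fully home at the far end of its slot; after that, gently press the long bar-shaped key on its control box all the way down, let it come up again and draw the hand clear. Nothing is to be picked up: the bar-key box stays where it lies, the boxes with the round key and the square key must not be touched at all, and everything else on the bench is left where it is.

Things in the scene. Friction and masses are not known exactly. Their poses are not given: they have to be found in the camera images.
- laser: grey box-shaped laser head fixed to the table, 100 (its x) x 260 (its y) x 90 mm high; origin at the centre of its underside, z up; the beam leaves its +y end (on the robot's left). Its roof carries a black slot along its x axis, 90 mm towards +y from the origin, between two low 4 mm rails that the fingers pass through (look only)
- tab_top (a point): centre of the top of the shutter tab, an upright steel plate on the laser head's roof: 10 mm thick along the laser's x, 30 mm wide along the laser's y, its top 130 mm above the table, 40 mm above the roof. Below it, a 24 x 34 mm foot 7 mm high runs on the roof. Its axes are those of the laser
- shutter (a joint): travel of the shutter tab in m along the laser's +x axis, away from the robot: 0 open (near end, tab centre 22 mm to the laser's -x side of its middle), 0.045 closed against a hard stop (tab centre 23 mm to the +x side). It starts at 0 to 0.012, moves against about 2 N of friction and stays where it is left
- bar_box: hand-held black control box with a plain grey face, loose on the table, 90 (its x) x 60 (its y) x 44 mm high on rubber feet, about 0.4 kg; origin at the centre of its underside, z up. In the middle of its face stands one white key, 12 mm proud (top 56 mm above the table): a long bar, 18 mm along the box's x and 50 mm along its y
- bar_key_top (a point): centre of the top face of the bar-shaped key, 56 mm above the table when up; axes those of its box
- bar_key (a joint): how far the bar key is down, m: 0 up, 0.006 fully down; sprung: it starts to move at about 1.6 N, is fully down at about 4 N, and comes up by itself
- round_box: hand-held black control box with a plain grey face, loose on the table, 90 (its x) x 60 (its y) x 44 mm high on rubber feet, about 0.4 kg; origin at the centre of its underside, z up. In the middle of its face stands one white key, 12 mm proud (top 56 mm above the table): a round one, 30 mm in diameter. Not to be touched
- square_box: hand-held black control box with a plain grey face, loose on the table, 90 (its x) x 60 (its y) x 44 mm high on rubber feet, about 0.4 kg; origin at the centre of its underside, z up. In the middle of its face stands one white key, 12 mm proud (top 56 mm above the table): a square one, 28 x 28 mm. Not to be touched
- jar_a: loose pale screw-top jar with a white cap, 64 mm in diameter, 105 mm tall; origin at the centre of its underside
- jar_b: a second jar like the first
- torch: loose black hand torch lying along its x, 147 mm long, 36 mm high; origin under its middle
- goggles: loose pair of amber safety glasses standing on the table, 140 mm wide (its y), 46 mm high, earpieces reaching 114 mm to its +x; origin at the table under the bridge
- screwdriver: loose screwdriver lying along its x, about 200 mm long, handle 26 mm thick; origin under its middle
- lens: loose lens on a post and round foot of 56 mm diameter, 101 mm tall; origin at the centre of its underside
Things that resemble listed ones, but are neither listed nor needed, are in the scene too. Leave any green look-alike of the bar_box alone.

How it is judged:
By the outcome, as a careful person would: the job done as asked, in the order asked, and still so for the second after the job is handed in, with the robot touching nothing.
It also fails if it takes over 45 s, if anything falls off the work surface, if the arm or the gripper's body presses on something with over 40 N, if the wrist force passes 120 N, or if a joint passes its speed limit or range.

## Working session

There is one attempt and no reset: what is moved stays moved. The work goes in short steps, Python scripts to look and compute and a tool call to move; the robot and the scene stay as the last step left them, time stands still between calls to the robot, and variables do not carry over. Pictures are saved under pics/ and viewed, and the job is handed in when it is done.

Besides the shell and the picture viewer there is one more tool, called as name([rows], argument=value, ...), one row to a line, values as JSON. play_rows: Moves the arm, as the interface text tells. Its arguments: {"type":"object","properties":{"plan":{"type":"array","items":{"type":"object","properties":{"jaw":{"type":"number"},"x":{"type":"number"},"y":{"type":"number"},"z":{"type":"number"},"roll":{"type":"number"}}}},"newtons":{"type":"number"}},"required":["plan"]}

```bash
mkdir -p pics
python3 - <<'E'
from bench import robot, viewer
import cv2
s=robot.observe(); print({k:s[k] for k in('clock','tcp_pos','tool_rot','force','finger_gap')}, robot.grip_depth)
for c in('side','top'):
    im=viewer.camera(c); cv2.imwrite(f'pics/{c}0.png',im)
    i=viewer.camera_info(c); print(c,i)
    for q in('laser','tab_top','bar_box','bar_key_top','round_box','square_box'):
        f=viewer.pinpoint(c,q)
        print(c,q,[(round(d['p'],2),[round(float(v)) for v in d['position']]) for d in f])
E
```

```text
{'clock': 0.0, 'tcp_pos': array([ 239.27413716, -630.35703342,  211.21482269]), 'tool_rot': array([-3.08794825e+00, -5.66242477e-01,  5.04904943e-04]), 'force': array([-0.09241307, -0.35886141, -0.84946015]), 'finger_gap': 88.0365482097537} 18.700000000000003
side {'fov_y': 50.27633353527773, 'cx': 318.815140803097, 'cy': 204.484035038211, 'k1': 0.008886517935623828, 'pose': array([[ 8.11962410e-01, -3.22162394e-01,  4.86752953e-01,
         6.55766783e+01],
       [-5.83317005e-01, -4.17254388e-01,  6.96878790e-01,
        -5.98430508e+02],
       [-2.14083334e-02, -8.49770656e-01, -5.26717681e-01,
         5.92642933e+02],
       [ 0.00000000e+00,  0.00000000e+00,  0.00000000e+00,
         1.00000000e+00]])}
side laser []
side tab_top [(0.62, [586, -187, 130])]
side bar_box [(0.79, [484, 40, 2]), (0.67, [336, 54, -1]), (0.55, [303, 221, -1]), (0.19, [386, -216, -1])]
side bar_key_top [(0.81, [336, 52, 54]), (0.56, [655, 144, -2]), (0.55, [303, 229, 56]), (0.44, [484, 38, 56]), (0.19, [629, 389, 0])]
side round_box [(0.86, [499, 206, 1]), (0.19, [463, 329, -2])]
side square_box [(0.
[... 195 characters left out ...]
2877099e-01,  2.21975667e-01,
         3.23945214e+02],
       [-9.97871533e-01, -6.43367136e-02,  1.06390763e-02,
         7.18890814e+01],
       [ 3.93067123e-03, -2.22195717e-01, -9.74994161e-01,
         1.07305708e+03],
       [ 0.00000000e+00,  0.00000000e+00,  0.00000000e+00,
         1.00000000e+00]])}
top laser [(0.82, [584, -279, 2]), (0.55, [746, -86, 0])]
top tab_top [(0.66, [627, -17, -1]), (0.47, [585, -186, 130])]
top bar_box [(0.93, [487, 37, -4]), (0.92, [301, 223, 5]), (0.91, [335, 53, -5]), (0.5, [709, 290, 0])]
top bar_key_top [(0.7, [338, 54, 55]), (0.67, [302, 222, 57]), (0.44, [489, 37, 57])]
top round_box [(0.87, [497, 204, -4])]
top square_box [(0.9, [461, 325, 2])]
```

View pics/top0.png

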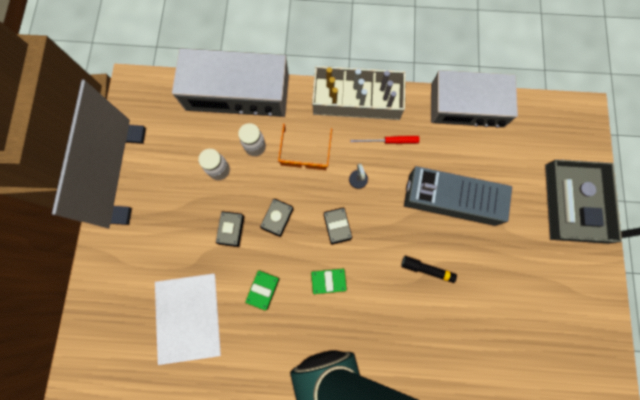

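View pics/side0.png

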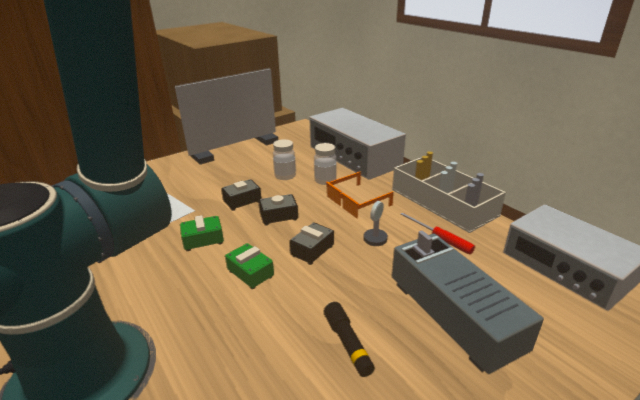

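Candidates for the bar key, in the top picture: the black box with grey face at (337,225), which is the match. Green look-alikes are at (329,281) and (263,290), the round key at (277,216), the square key at (229,228), and the white bar in the tray at (570,200). For the tab, the steel plate is at about (430,185). I'll crop close and check with a projection of the models.

```bash
cat > h.py <<'E'
import numpy as np, cv2
def proj(i,P):
    P=np.atleast_2d(P).astype(float); T=np.linalg.inv(i['pose']); c=P@T[:3,:3].T+T[:3,3]
    s=c[:,:2]/c[:,2:]; r2=(s**2).sum(1,keepdims=True); s=s*(1+i['k1']*r2)
    f=200/np.tan(np.radians(i['fov_y']/2)); return s*f+[i['cx'],i['cy']]
def unproj(i,uv,z):
    f=200/np.tan(np.radians(i['fov_y']/2)); d=(np.atleast_2d(uv)-[i['cx'],i['cy']])/f; s=d.copy()
    for _ in range(10): s=d/(1+i['k1']*(s**2).sum(1,keepdims=True))
    r=np.c_[s,np.ones(len(s))]@i['pose'][:3,:3].T; o=i['pose'][:3,3]
    return o+r*((z-o[2])/r[:,2:])
def rect(x,y,yaw,lx,ly,z,ox=0,oy=0):
    c,s=np.cos(yaw),np.sin(yaw)
    q=np.array([[a*lx/2+ox,b*ly/2+oy] for a,b in((-1,-1),(1,-1),(1,1),(-1,1))])
    return np.c_[q@np.array([[c,s],[-s,c]])+[x,y],np.full(4,z)]
E
python3 - <<'E'
from bench import viewer
from h import *
for c in('side','top'):
    im=viewer.camera(c); i=viewer.camera_info(c)
    for q in('laser','tab_top','bar_box','bar_key_top'):
        for d in viewer.masks_of(c,q):
            m=d['region'].astype(np.uint8); r=cv2.minAreaRect(cv2.findNonZero(m)); b=cv2.boxPoints(r)
            z={'laser':90,'tab_top':130,'bar_box':44,'bar_key_top':56}[q]
            w=unproj(i,b,z)
            e=[w[1]-w[0],w[2]-w[1]]
            print(c,q,round(d['p'],2),int(m.sum()),np.round(r[0]),'w',np.round(w[:,:2].mean(0)),[(round(np.hypot(*v[:2])),round(np.degrees(np.arctan2(v[1],v[0])))) for v in e])
top=viewer.camera('top'); side=viewer.camera('side')
np.save('top.npy',top); np.save('side.npy',side)
a=cv2.resize(top[150:260,310:520],None,fx=3.6,fy=3.6,interpolation=cv2.INTER_CUBIC); cv2.imwrite('pics/tc.png',a)
a=cv2.resize(side[190:370,280:540],None,fx=3,fy=3,interpolation=cv2.INTER_CUBIC); cv2.imwrite('pics/sc.png',a)
E
```

```text
side laser 0.55 11067 [464. 297.] w [ 565. -285.] [(238, 17), (354, -109)]
side tab_top 0.92 366 [424. 244.] w [ 563. -209.] [(60, 19), (53, -101)]
side bar_box 0.69 1121 [201. 231.] w [299. 200.] [(95, -18), (126, -109)]
side bar_box 0.68 1414 [249. 264.] w [330.  32.] [(99, 38), (141, -83)]
side bar_box 0.53 131 [311. 232.] w [491.  44.] [(29, 45), (48, -67)]
side bar_box 0.49 309 [424. 245.] w [ 654. -137.] [(63, 19), (59, -101)]
side bar_key_top 0.65 160 [312. 232.] w [482.  28.] [(29, 41), (55, -75)]
side bar_key_top 0.55 232 [247. 254.] w [336.  44.] [(57, 10), (32, -101)]
side bar_key_top 0.5 124 [199. 223.] w [302. 213.] [(18, -16), (64, -107)]
top laser 0.94 4426 [458. 196.] w [ 577. -270.] [(118, -10), (277, -99)]
top laser 0.64 128 [428. 188.] w [ 591. -192.] [(37, -86), (24, -180)]
top laser 0.31 816 [277. 217.] w [491. 195.] [(89, -20), (64, -112)]
top tab_top 0.61 170 [427. 188.] w [ 581. -180.] [(29, -10), (41, -98)]
top tab_top 0.17 823 [230. 228.] w [448. 304.] [(85, 0), (61, -94)]
top bar_box 0.94 879 [262. 290.] w [305. 222.] [(93, -16), (64, -107)]
top bar_box 0.67 806 [329. 280.] w [340.  52.] [(90, -81), (60, -171)]
top bar_box 0.61 760 [338. 225.] w [486.  37.] [(62, -72), (92, -163)]
top bar_key_top 0.65 143 [329. 280.] w [340.  51.] [(21, -86), (48, -177)]
top bar_key_top 0.46 115 [261. 290.] w [304. 225.] [(18, -18), (44, -109)]
```

View pics/tc.png

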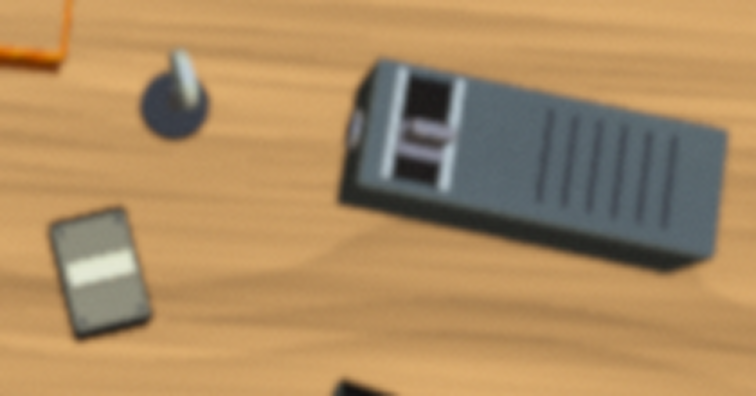

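View pics/sc.png

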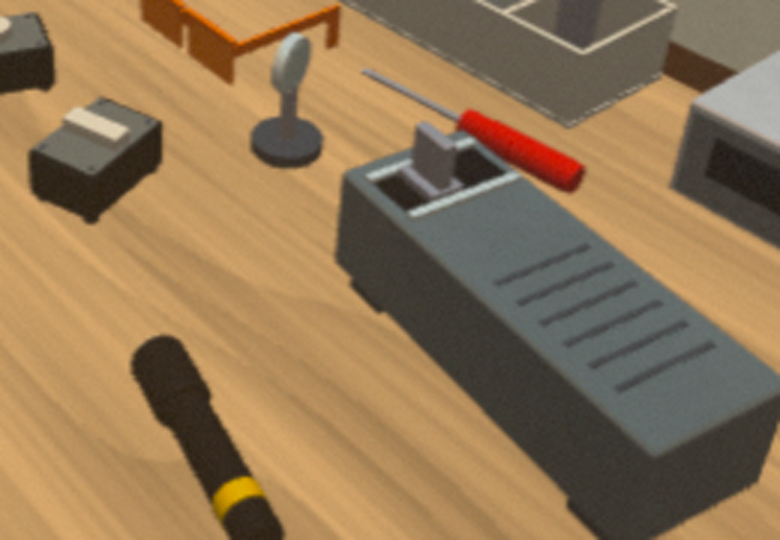

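Run:
```python
from bench import viewer
from h import *
from scipy.optimize import least_squares
i=viewer.camera_info('top'); j=viewer.camera_info('side')
T=lambda p:np.array(p)/3.6+[310,150]
S=lambda p:np.array(p)/3+[280,190]
L=T([[715,255],[727,130],[380,60],[357,188]])  # order (-,-)(+,-)(+,+)(-,+)
Ls=S([[655,457],[785,378],[490,137],[345,178]])
f=lambda v:np.r_[(proj(i,rect(*v,100,260,90))-L).ravel(), (proj(j,rect(*v,100,260,90))[[0,3]]-Ls[[0,3]]).ravel()]
r=least_squares(f,[584,-279,-.15]); print('laser',r.x,np.degrees(r.x[2]),np.round(r.fun,1))
lx,ly,ya=r.x
# box
B=T([[52,222],[123,207],[151,318],[78,337]])
w=unproj(i,B,44); print(np.round(w,0))
d=w[:,:2]; v=d[0]+d[1]-d[2]-d[3]; print('box',d.mean(0),np.degrees(np.arctan2(v[1],v[0])))
k=unproj(i,T([[101,267]]),56); print('key',k)
k=unproj(j,S([[97,124]]),56); print('key side',k)
c,s=np.cos(ya),np.sin(ya)
for cam,p in((i,T([[430,127]])),(j,S([[434,132]]))):
    w=unproj(cam,p,130)[0]; dd=w[:2]-[lx,ly]; print('tab',w,'local',c*dd[0]+s*dd[1],-s*dd[0]+c*dd[1])
# overlay
for nm,cam,o,sc,sz in(('top',i,(310,150),3.6,(756,396)),('side',j,(280,190),3,(780,540))):
    im=np.load(nm+'.npy'); im=cv2.resize(im[o[1]:o[1]+int(sz[1]/sc),o[0]:o[0]+int(sz[0]/sc)],None,fx=sc,fy=sc)
    for R in(rect(lx,ly,ya,100,260,90),rect(lx,ly,ya,10,30,130,-15,90),rect(*d.mean(0),np.arctan2(v[1],v[0]),90,60,44),rect(*d.mean(0),np.arctan2(v[1],v[0]),18,50,56)):
        cv2.polylines(im,[np.int32((proj(cam,R)-o)*sc)],True,(0,0,255),1)
    cv2.imwrite(f'pics/ov_{nm}.png',im)
```

```text
laser [ 5.83514172e+02 -2.80405735e+02 -1.41637807e-01] -8.115248576991956 [ 1.2  1.4  1.7 -0.8 -0.1 -0.9  0.4 -0.4  0.6 -0.  -2.5 -2.6]
[[521.  75.  44.]
 [536.  22.  44.]
 [453.  -3.  44.]
 [436.  50.  44.]]
box [486.21545468  35.92496591] 16.563811285639858
key [[486.90477793  36.43552534  56.        ]]
key side [[485.79876801  30.32804301  56.        ]]
tab [ 589.01865864 -185.14667389  130.        ] local -7.9978518573819946 95.08218781403579
tab [ 587.05998024 -188.74071168  130.        ] local -9.429564986709243 91.24764400829739
```

View pics/ov_top.png

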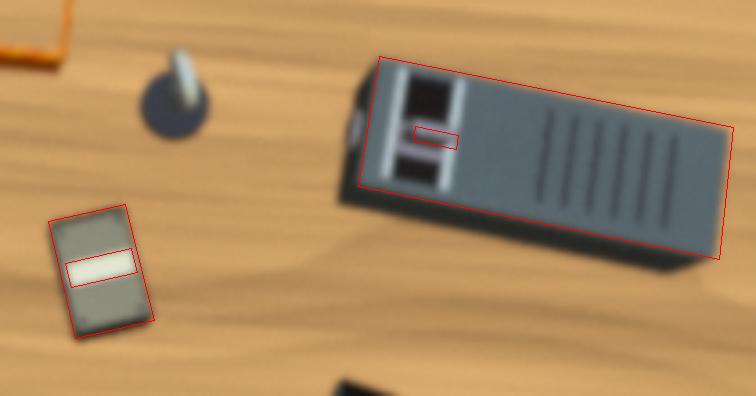

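View pics/ov_side.png

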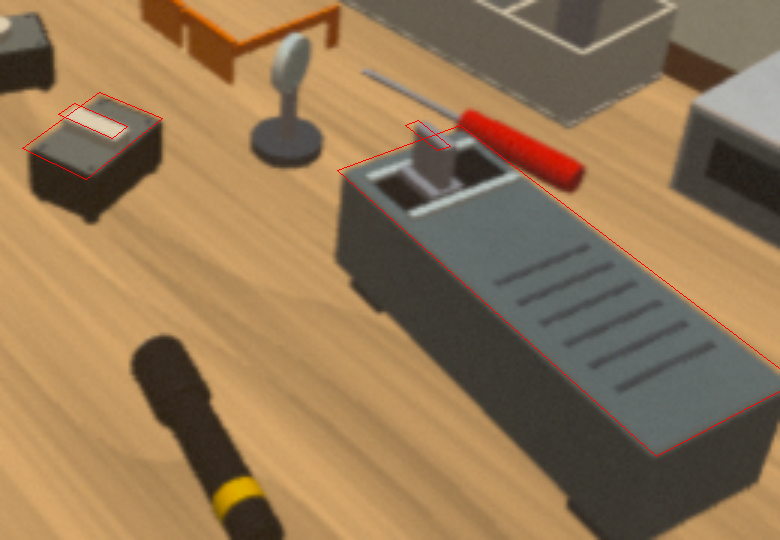

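The overlay fits in both views. The grey bar-key box is at about (486,36) with yaw 16.6°, and the laser yaw is −8.1°. The tab is at about (588,−187), local x ≈ −9. I'll approach with the jaws shut, staying high.

play_rows([
  {"jaw":-1,"x":0.7,"y":-0.5,"z":0},
  {"jaw":-1,"x":0.7,"y":-0.5,"z":0},
  {"jaw":-1,"x":0.7,"y":-0.5,"z":0},
  {"jaw":-1,"x":0.7,"y":-0.5,"z":0},
  {"jaw":-1,"x":0.7,"y":-0.5,"z":0},
], newtons=20)

```text
validation failed for argument at $.pl...
```

play_rows([
  {"jaw":-1,"x":0.7,"y":-0.5,"z":0},
  {"jaw":-1,"x":0.7,"y":-0.5,"z":0},
  {"jaw":-1,"x":0.7,"y":-0.5,"z":0},
  {"jaw":-1,"x":0.7,"y":-0.5,"z":0},
  {"jaw":-1,"x":0.5,"y":-0.5,"z":0},
])

```text
validation failed for argument at $.pl...
```

play_rows([
  {"jaw":-1,"x":0,"y":0,"z":0,"roll":7.2},
  {"jaw":-1,"x":0,"y":0,"z":0,"roll":7.2},
  {"jaw":-1,"x":0,"y":0,"z":0,"roll":7.2},
  {"jaw":-1,"x":0,"y":0,"z":0,"roll":7.2},
  {"jaw":-1,"x":0,"y":0,"z":0},
])

```text
validation failed for argument at $.pl...
```

play_rows([
  {"jaw":-1,"x":0.7,"y":-0.5,"z":0,"roll":0},
  {"jaw":-1,"x":0.7,"y":-0.5,"z":0,"roll":0},
  {"jaw":-1,"x":0.7,"y":-0.5,"z":0,"roll":0},
  {"jaw":-1,"x":0.7,"y":-0.5,"z":0,"roll":0},
  {"jaw":-1,"x":0.7,"y":-0.5,"z":0,"roll":0},
], newtons=20)

```text
clock: 1.8
tcp_pos: [359.5, -450.7, 212.7]
tool_rot: [3.09, 0.566, 0.0]
force: [-0.2, 0.3, 0.4]
finger_gap: 50.4
```

play_rows([
  {"jaw":-1,"x":0.7,"y":-0.5,"z":0,"roll":0},
  {"jaw":-1,"x":0.7,"y":-0.5,"z":0,"roll":0},
  {"jaw":-1,"x":0.7,"y":-0.5,"z":0,"roll":0},
  {"jaw":-1,"x":0.7,"y":-0.5,"z":0,"roll":0},
  {"jaw":-1,"x":0.7,"y":-0.5,"z":0,"roll":0},
])

```text
clock: 2.3
tcp_pos: [478.9, -271.6, 212.8]
tool_rot: [3.09, 0.567, 0.001]
force: [0.3, -0.4, -0.8]
finger_gap: 10.4
```

play_rows([
  {"jaw":-1,"x":0,"y":0,"z":0,"roll":7.2},
  {"jaw":-1,"x":0,"y":0,"z":0,"roll":7.2},
  {"jaw":-1,"x":0,"y":0,"z":0,"roll":7.2},
  {"jaw":-1,"x":0,"y":0,"z":0,"roll":7.2},
  {"jaw":-1,"x":0,"y":0,"z":0,"roll":0},
])

```text
clock: 2.8
tcp_pos: [478.1, -273.0, 212.6]
tool_rot: [3.134, -0.22, 0.0]
force: [-0.5, -0.4, -0.5]
finger_gap: 0.7
```

play_rows([
  {"jaw":-1,"x":0.3,"y":-0.65,"z":0,"roll":0},
  {"jaw":-1,"x":0.3,"y":-0.65,"z":0,"roll":0},
  {"jaw":-1,"x":0.3,"y":-0.65,"z":0.4,"roll":0},
  {"jaw":-1,"x":0,"y":0,"z":0.8,"roll":0},
  {"jaw":-1,"x":0,"y":0,"z":0,"roll":0},
])

```text
clock: 3.3
tcp_pos: [532.5, -180.4, 147.1]
tool_rot: [-3.131, 0.212, 0.016]
force: [0.6, -0.2, -0.5]
finger_gap: 0.6
```

Run:
```python
from bench import robot,viewer
from h import *
a=viewer.camera('side'); b=viewer.camera('top'); w=viewer.camera('wrist')
A=cv2.resize(a[150:310,340:500],None,fx=2.5,fy=2.5); B=cv2.resize(b[140:240,380:480],None,fx=4,fy=4)
cv2.imwrite('pics/m1.png',np.hstack([A,B])); cv2.imwrite('pics/w1.png',w)
print(viewer.camera_info('wrist'))
```

```text
{'fov_y': 64.47571987079834, 'cx': 318.37396251026564, 'cy': 197.07365758425146, 'k1': -0.03879626906340998, 'pose': array([[-1.38299943e-01, -9.47523591e-01, -2.88222433e-01,
         6.10384197e+02],
       [-9.90390016e-01,  1.32567022e-01,  3.94157477e-02,
        -1.93634678e+02],
       [ 8.61438774e-04,  2.90903816e-01, -9.56751916e-01,
         3.26390777e+02],
       [ 0.00000000e+00,  0.00000000e+00,  0.00000000e+00,
         1.00000000e+00]])}
```

View pics/m1.png

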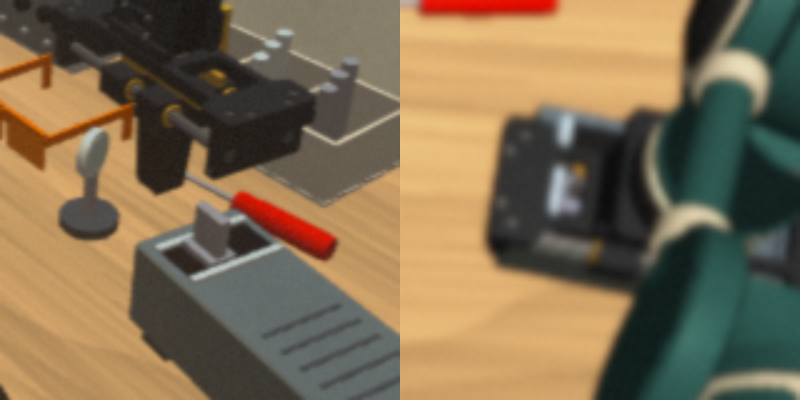

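View pics/w1.png

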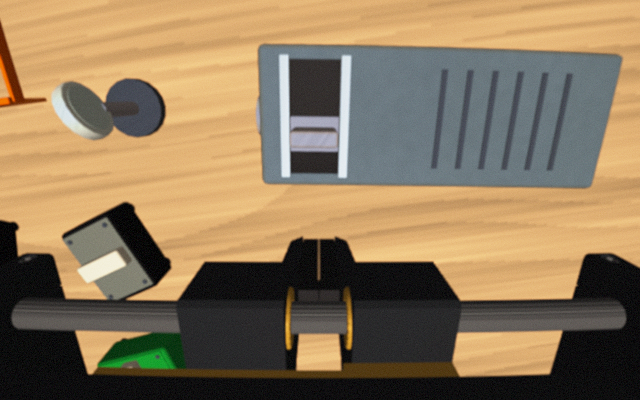

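Run:
```python
from bench import robot,viewer
from h import *
i=viewer.camera_info('wrist'); s=robot.observe(); print(s['tcp_pos'],s['tool_rot'],s['force'])
w=cv2.imread('pics/w1.png'); cv2.imwrite('pics/w1c.png',cv2.resize(w[40:260,250:400],None,fx=2.7,fy=2.7))
o=np.array([583.5,-280.4]);a=-0.1416;c,q=np.cos(a),np.sin(a)
for p,z in(((314,142),130),((283,52),94),((263,45),90),((620,57),90),((588,187),90),((265,183),90)):
    v=unproj(i,[p],z)[0]; d=v[:2]-o; print(p,v.round(1),(c*d[0]+q*d[1]).round(1),(-q*d[0]+c*d[1]).round(1))
w=cv2.resize(w[200:310,50:190],None,fx=4,fy=4); cv2.imwrite('pics/w1b.png',w)
```

```text
[ 536.36354074 -183.42712682  153.48081248] [ 3.13367395e+00 -2.18290591e-01  6.74705522e-04] [-1.17644633 -0.59741747  0.67639268]
(314, 142) [ 586.7 -187.8  130. ] -9.9 92.1
(283, 52) [ 645.4 -174.5   94. ] 46.4 113.5
(263, 45) [ 652.4 -161.4   90. ] 51.4 127.6
(620, 57) [ 613.2 -412.6   90. ] 48.0 -126.7
(588, 187) [ 517.7 -397.5   90. ] -48.6 -125.3
(265, 183) [ 556.1 -144.8   90. ] -46.3 130.4
```

View pics/w1c.png

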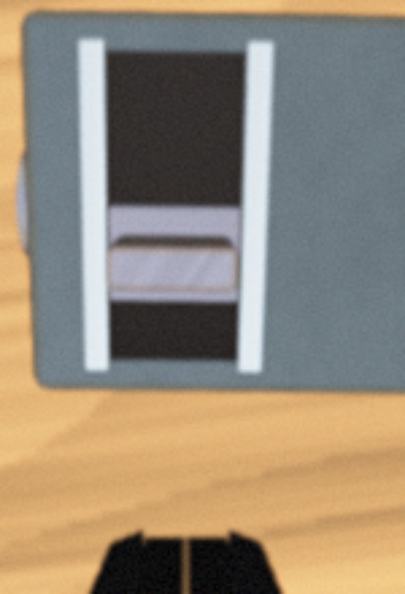

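play_rows([
  {"jaw":-1,"x":0,"y":0,"z":0.5,"roll":0},
  {"jaw":-1,"x":0,"y":0,"z":0.4,"roll":0},
  {"jaw":-1,"x":0.3,"y":0,"z":0,"roll":0},
  {"jaw":-1,"x":0.2,"y":0,"z":0,"roll":0},
  {"jaw":-1,"x":0,"y":0,"z":0,"roll":0},
])

```text
clock: 3.95
tcp_pos: [563.6, -187.9, 110.1]
tool_rot: [3.132, -0.22, 0.007]
force: [0.5, -1.0, 1.5]
finger_gap: 0.1
```

play_rows([
  {"jaw":-1,"x":0.1,"y":0,"z":0,"roll":0},
  {"jaw":-1,"x":0.1,"y":0,"z":0,"roll":0},
  {"jaw":-1,"x":0.1,"y":0,"z":0,"roll":0},
  {"jaw":-1,"x":0.1,"y":0,"z":0,"roll":0},
])

```text
clock: 4.35
tcp_pos: [581.2, -189.2, 107.8]
tool_rot: [3.134, -0.219, 0.0]
force: [0.1, -0.4, -0.5]
finger_gap: 0.4
```

play_rows([
  {"jaw":-1,"x":0.08,"y":0,"z":0,"roll":0},
  {"jaw":-1,"x":0.08,"y":0,"z":0,"roll":0},
  {"jaw":-1,"x":0.08,"y":0,"z":0,"roll":0},
])

```text
clock: 4.65
tcp_pos: [592.9, -190.8, 107.4]
tool_rot: [-3.134, 0.219, 0.0]
force: [-0.8, 0.3, 0.2]
finger_gap: 0.4
```

Run:
```python
from bench import robot,viewer
from h import *
s=robot.observe(); print(s['tcp_pos'],s['force'])
w=viewer.camera('wrist'); b=viewer.camera('side')
cv2.imwrite('pics/w2.png',np.hstack([cv2.resize(w[40:260,250:400],None,fx=2,fy=2),cv2.resize(b[180:290,380:510],None,fx=3.5,fy=4)[:440]]))
```

```text
[ 592.87332652 -190.76269448  107.35509711] [-0.8155913   0.29908515  0.21666684]
```

View pics/w2.png

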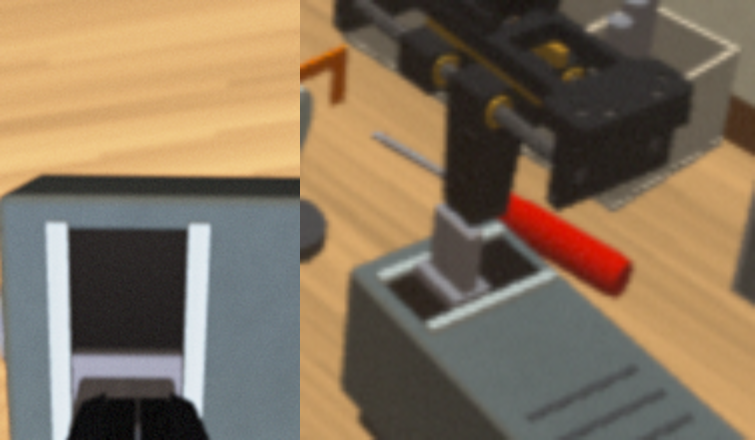

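Run:
```python
from bench import robot,viewer
from h import *
s=robot.observe(); t=s['tcp_pos']
b=viewer.camera('side');w=viewer.camera('wrist'); j=viewer.camera_info('side'); i=viewer.camera_info('wrist')
o=(370,170)
B=cv2.resize(b[170:290,370:510],None,fx=5,fy=5,interpolation=cv2.INTER_CUBIC)
W=cv2.resize(w[100:300,230:400],None,fx=3.5,fy=3,interpolation=cv2.INTER_CUBIC)
a=-.1416
for k,z in enumerate((t[2],t[2]+25)):
    cv2.polylines(B,[np.int32((proj(j,rect(t[0],t[1],a,18,35,z))-o)*5)],True,(0,0,255),1)
    print(proj(i,[[t[0],t[1],z]]))
o2=[583.5,-280.4]
for lx in(0,23): cv2.polylines(B,[np.int32((proj(j,rect(*o2,a,10,30,130,lx,90))-o)*5)],True,(0,255,0),1)
cv2.imwrite('pics/B2.png',B);cv2.imwrite('pics/W2.png',W)
```

```text
[[318.3390955  232.12769523]]
[[318.36023349 251.40820031]]
```

View pics/B2.png

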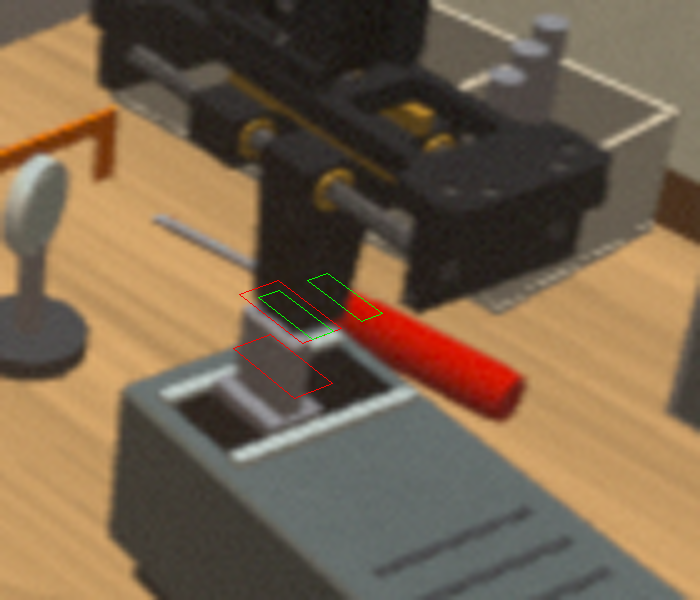

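View pics/W2.png

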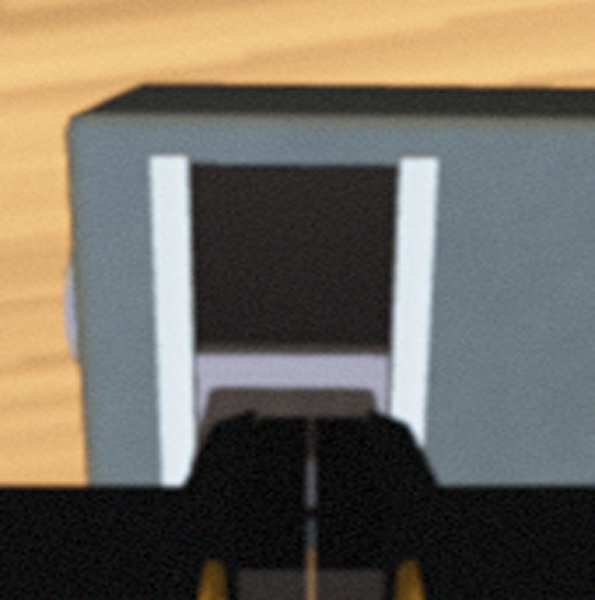

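Run:
```python
from bench import robot,viewer
from h import *
s=robot.observe(); t=s['tcp_pos']; print(t,s['tool_rot'],s['joint_pos'].round(3) if hasattr(s['joint_pos'],'round') else s['joint_pos'])
i=viewer.camera_info('wrist'); T=np.linalg.inv(i['pose']); print('tcp in cam',T[:3,:3]@t+T[:3,3])
a=-.1416; o=np.array([583.5,-280.4]);c,q=np.cos(a),np.sin(a)
for z in(0,13,25): print(z,proj(i,rect(t[0],t[1],a,18,35,t[2]+z)).round())
for p,z in(((313,217),97),((313,229),97),((316,152),90)):
    v=unproj(i,[p],z)[0]; d=v[:2]-o; print(p,v.round(1),(c*d[0]+q*d[1]).round(1),(-q*d[0]+c*d[1]).round(1))
w=viewer.camera('wrist'); cv2.imwrite('pics/w3.png',cv2.resize(w[210:310,270:370],None,fx=6,fy=6))
```

```text
[ 592.63191032 -190.73230312  107.39469903] [-3.13387292e+00  2.19267880e-01  4.97150082e-04] [-0.351  0.25   1.823 -0.     1.068  1.359]
tcp in cam [-4.79862311e-02  2.11625572e+01  1.87159307e+02]
0 [[347. 247.]
 [348. 219.]
 [288. 219.]
 [289. 247.]]
13 [[349. 257.]
 [351. 227.]
 [286. 227.]
 [287. 257.]]
25 [[352. 268.]
 [353. 236.]
 [284. 236.]
 [285. 268.]]
(313, 217) [ 599.1 -188.4   97. ] 2.5 93.3
(313, 229) [ 591.3 -187.2   97. ] -5.5 93.4
(316, 152) [ 637.6 -195.7   90. ] 41.6 91.5
```

View pics/w3.png

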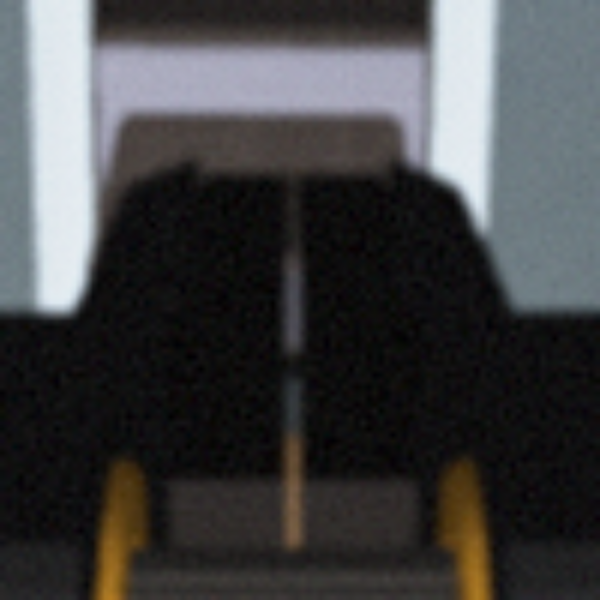

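The tab has not moved: its foot edge is still at local 2.5. The fingers are skimming over its top, so their real ends are about 25 mm above the reported TCP. I'll back off to in front of the laser, lower there and look.

play_rows([
  {"jaw":-1,"x":0,"y":0,"z":-0.1,"roll":0},
  {"jaw":-1,"x":-0.7,"y":0,"z":0,"roll":0},
  {"jaw":-1,"x":-0.6,"y":-0.04,"z":0,"roll":0},
  {"jaw":-1,"x":0,"y":0,"z":0.3,"roll":0},
  {"jaw":-1,"x":0,"y":0,"z":0,"roll":0},
])

```text
clock: 5.4
tcp_pos: [527.0, -179.2, 96.0]
tool_rot: [-3.133, 0.22, 0.003]
force: [-0.1, -0.1, 0.1]
finger_gap: 0.5
```

```bash
cat > look.py <<'E'
from bench import robot,viewer
from h import *
import sys
s=robot.observe(); t=s['tcp_pos']; print(s['clock'],t.round(1),s['force'].round(1))
b=viewer.camera('side'); j=viewer.camera_info('side')
o=(350,170)
B=cv2.resize(b[170:290,350:510],None,fx=5,fy=5,interpolation=cv2.INTER_CUBIC)
for z,c in((0,(0,0,255)),(25,(0,255,255))):
    cv2.polylines(B,[np.int32((proj(j,rect(t[0],t[1],-.1416,18,35,t[2]+z))-o)*5)],True,c,1)
cv2.imwrite(sys.argv[1],B)
E
python3 look.py pics/B3.png
```

```text
5.4 [ 527.  -179.2   96. ] [-0.1 -0.1  0.1]
```

View pics/B3.png

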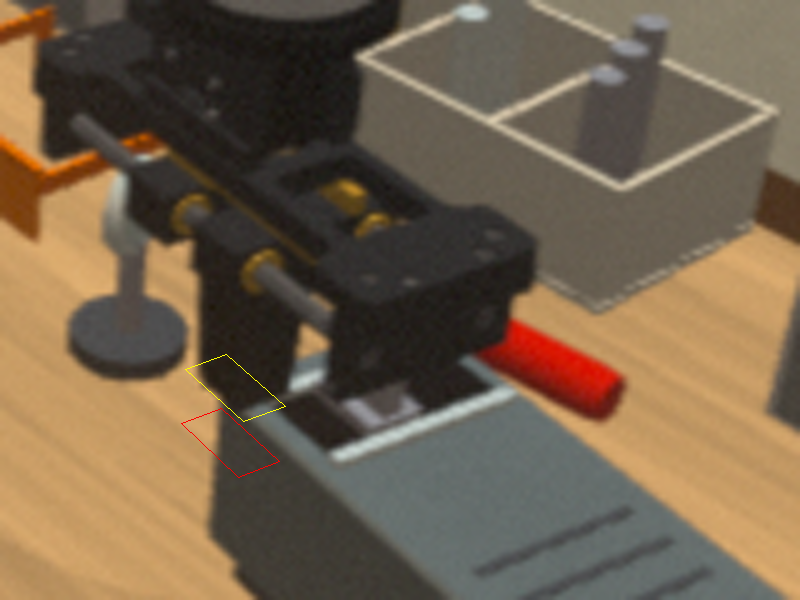

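Run:
```python
from bench import robot,viewer
from h import *
s=robot.observe(); t=s['tcp_pos']; b=cv2.imread('pics/B3.png'); j=viewer.camera_info('side')
for z,c in((64,(0,255,0)),(50,(255,0,255))):
    cv2.polylines(b,[np.int32((proj(j,rect(t[0],t[1],-.1416,75,187,t[2]+z))-(350,170))*5)],True,c,1)
cv2.imwrite('pics/B3b.png',b)
```

```text
(no output)
```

View pics/B3b.png

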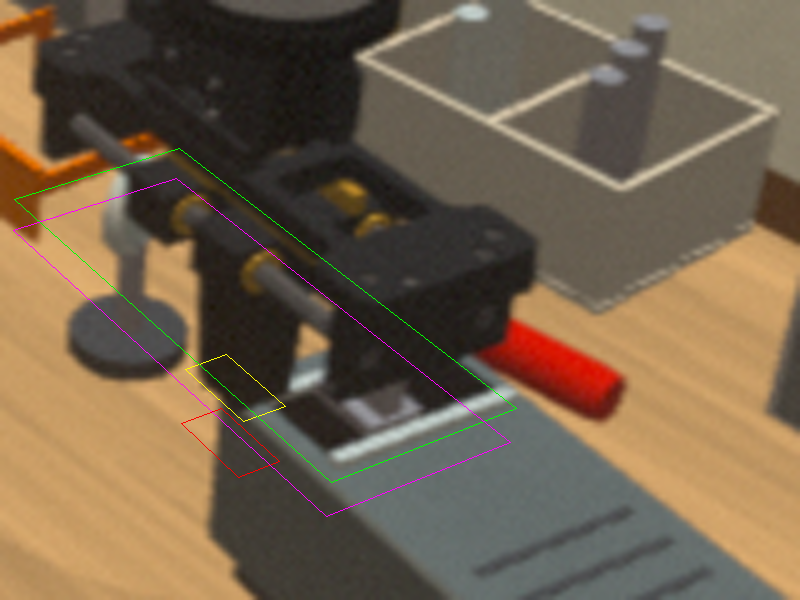

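play_rows([
  {"jaw":-1,"x":0,"y":0,"z":0.2,"roll":0},
  {"jaw":-1,"x":0,"y":0,"z":0.1,"roll":0},
  {"jaw":-1,"x":0.2,"y":0,"z":0,"roll":0},
  {"jaw":-1,"x":0,"y":0,"z":0,"roll":0},
])

```text
clock: 5.85
tcp_pos: [540.2, -181.5, 82.5]
tool_rot: [3.134, -0.219, 0.002]
force: [-0.3, 0.1, 1.0]
finger_gap: 0.5
```

```bash
python3 look.py pics/B4.png
```

```text
5.85 [ 540.2 -181.5   82.5] [-0.3  0.1  1. ]
```

View pics/B4.png

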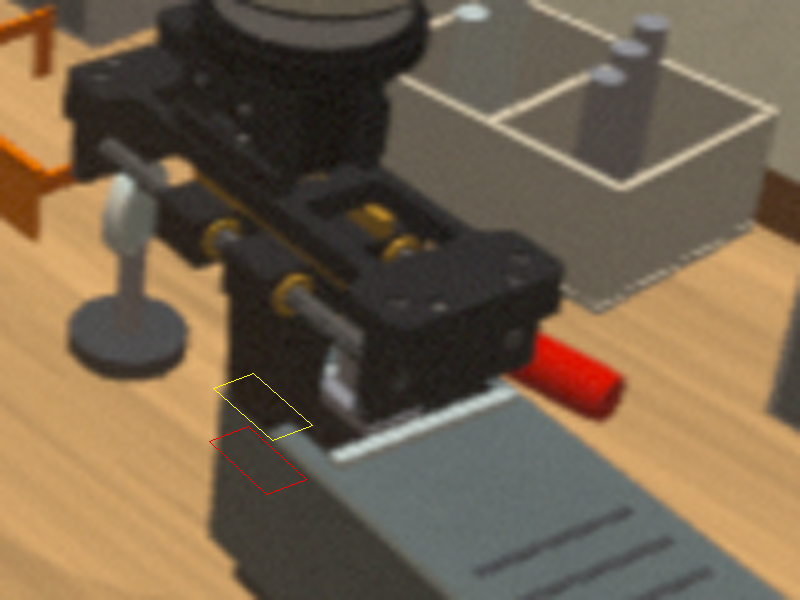

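play_rows([
  {"jaw":-1,"x":0.2,"y":0,"z":0,"roll":0},
  {"jaw":-1,"x":0.2,"y":0,"z":0,"roll":0},
  {"jaw":-1,"x":0.1,"y":0,"z":0,"roll":0},
  {"jaw":-1,"x":0.1,"y":0,"z":0,"roll":0},
  {"jaw":-1,"x":0.1,"y":0,"z":0,"roll":0},
])

```text
clock: 6.4
tcp_pos: [573.3, -186.0, 82.5]
tool_rot: [-3.134, 0.219, 0.001]
force: [-1.4, -0.5, 1.7]
finger_gap: 0.1
```

```bash
python3 look.py pics/B5.png; python3 -c "
from bench import viewer
from h import *
w=viewer.camera('wrist'); cv2.imwrite('pics/W5.png',cv2.resize(w[60:310,230:400],None,fx=3,fy=2.4))"
```

```text
6.4 [ 573.3 -186.    82.5] [-1.4 -0.5  1.7]
```

View pics/B5.png

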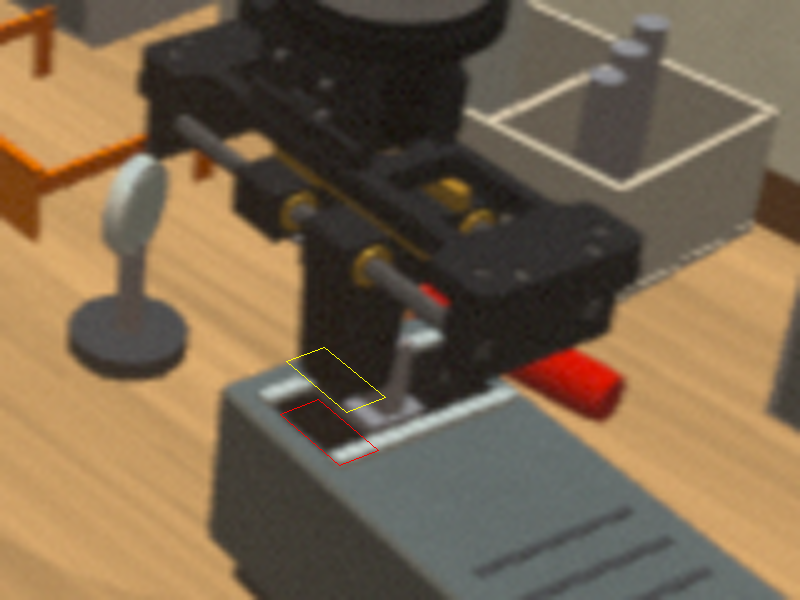

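View pics/W5.png

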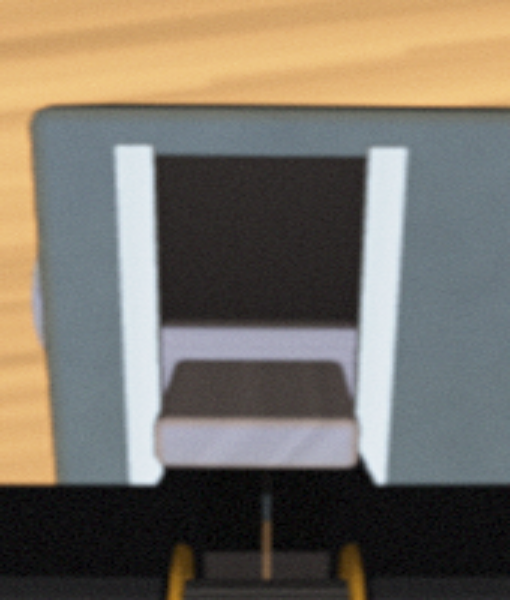

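The fingers are now behind the tab and touching it, with about 1.5 N on the sensor. I'll push it across.

play_rows([
  {"jaw":-1,"x":0.1,"y":0,"z":0,"roll":0},
  {"jaw":-1,"x":0.1,"y":0,"z":0,"roll":0},
  {"jaw":-1,"x":0.1,"y":0,"z":0,"roll":0},
  {"jaw":-1,"x":0.1,"y":0,"z":0,"roll":0},
  {"jaw":-1,"x":0.1,"y":0,"z":0,"roll":0},
])

```text
clock: 7.0
tcp_pos: [598.0, -189.7, 82.3]
tool_rot: [3.134, -0.22, -0.001]
force: [-2.9, -1.6, 0.2]
finger_gap: 0.4
```

play_rows([
  {"jaw":-1,"x":0.06,"y":0,"z":0,"roll":0},
  {"jaw":-1,"x":0.04,"y":0,"z":0,"roll":0},
  {"jaw":-1,"x":0,"y":0,"z":0,"roll":0},
])

```text
clock: 7.3
tcp_pos: [603.3, -190.2, 82.5]
tool_rot: [-3.134, 0.22, -0.001]
force: [-0.6, 0.2, 0.2]
finger_gap: 0.1
```

play_rows([
  {"jaw":-1,"x":0.02,"y":0,"z":0,"roll":0},
  {"jaw":-1,"x":0.02,"y":0,"z":0,"roll":0},
  {"jaw":-1,"x":0.0,"y":0,"z":0,"roll":0},
])

```text
clock: 7.6
tcp_pos: [604.8, -190.4, 82.5]
tool_rot: [-3.134, 0.219, -0.0]
force: [-2.6, -0.0, -0.6]
finger_gap: 0.3
```

play_rows([
  {"jaw":-1,"x":0.02,"y":0,"z":0,"roll":0},
  {"jaw":-1,"x":0.02,"y":0,"z":0,"roll":0},
  {"jaw":-1,"x":0.0,"y":0,"z":0,"roll":0},
])

```text
clock: 7.9
tcp_pos: [605.0, -190.5, 82.5]
tool_rot: [-3.133, 0.22, 0.006]
force: [-7.6, 0.8, 3.5]
finger_gap: 0.5
```

```bash
python3 look.py pics/B6.png; python3 -c "
from bench import viewer
from h import *
w=viewer.camera('wrist'); cv2.imwrite('pics/W6.png',cv2.resize(w[60:310,230:400],None,fx=3,fy=2.4))"
```

```text
7.9 [ 605.  -190.5   82.5] [-7.6  0.8  3.5]
```

View pics/W6.png

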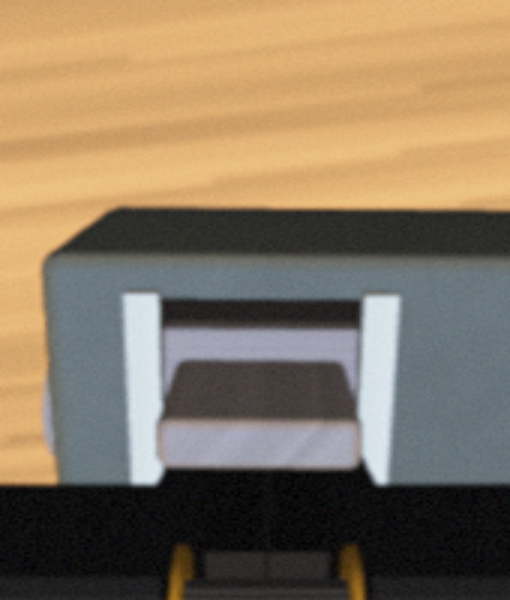

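The TCP stalled at 605 and the force rose, which is the hard stop. I'll nudge once more to confirm, then back off and lift.

play_rows([
  {"jaw":-1,"x":0.04,"y":0,"z":0,"roll":0},
  {"jaw":-1,"x":0.0,"y":0,"z":0,"roll":0},
])

```text
clock: 8.2
tcp_pos: [605.0, -190.5, 82.5]
tool_rot: [-3.133, 0.219, 0.012]
force: [-12.9, 0.6, 7.8]
finger_gap: 0.5
```

play_rows([
  {"jaw":-1,"x":-0.2,"y":0,"z":0,"roll":0},
  {"jaw":-1,"x":-0.4,"y":0,"z":0,"roll":0},
  {"jaw":-1,"x":0,"y":0,"z":-0.9,"roll":0},
  {"jaw":-1,"x":0,"y":0,"z":-0.9,"roll":0},
  {"jaw":-1,"x":0,"y":0,"z":0,"roll":0},
])

```text
clock: 8.7
tcp_pos: [584.7, -188.5, 181.2]
tool_rot: [3.13, -0.219, 0.025]
force: [0.2, 0.3, 1.1]
finger_gap: 0.5
```

Run:
```python
from bench import robot,viewer
from h import *
s=robot.observe(); print(s['tcp_pos'].round(1),s['force'].round(1))
w=viewer.camera('wrist'); i=viewer.camera_info('wrist'); cv2.imwrite('pics/W7.png',w)
b=viewer.camera('side'); cv2.imwrite('pics/B7.png',cv2.resize(b[170:290,350:510],None,fx=4,fy=4))
for q in('tab_top','bar_key_top'):
    for c in('side','wrist'):
        print(q,c,[(round(d['p'],2),np.round(d['position'])) for d in viewer.pinpoint(c,q)])
```

```text
[ 584.7 -188.5  181.2] [0.2 0.3 1.1]
tab_top side [(0.91, array([ 620., -195.,  130.]))]
tab_top wrist [(0.58, array([ 624., -195.,  126.]))]
bar_key_top side [(0.73, array([489.,  38.,  57.])), (0.66, array([340.,  56.,  56.])), (0.4, array([304., 227.,  57.]))]
bar_key_top wrist [(0.93, array([491.,  39.,  57.])), (0.67, array([621., -10.,  -3.]))]
```

View pics/W7.png

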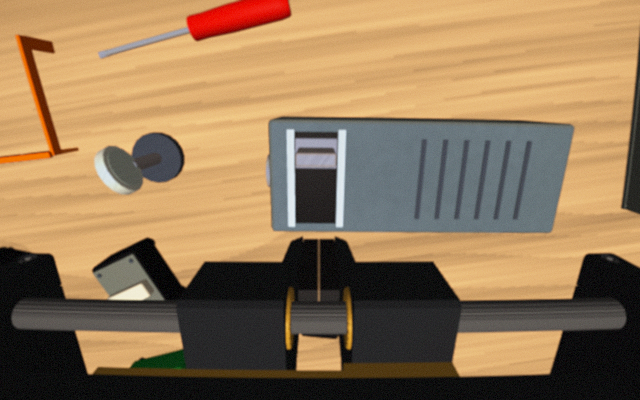

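View pics/B7.png

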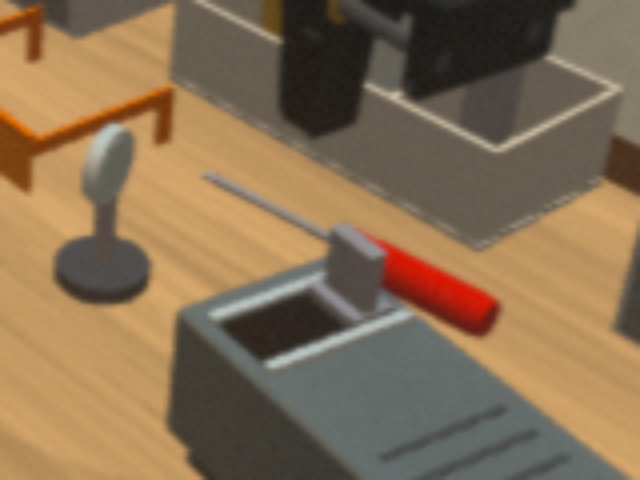

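The shutter is home: the tab is now at about (621,−195), local +24, against the far end. Next I'll go over the bar key.

play_rows([
  {"jaw":-1,"x":-0.5,"y":-0.8,"z":0,"roll":0},
  {"jaw":-1,"x":-0.5,"y":-0.8,"z":0,"roll":0},
  {"jaw":-1,"x":-0.5,"y":-0.8,"z":0,"roll":0},
  {"jaw":-1,"x":-0.5,"y":-0.8,"z":0,"roll":0},
  {"jaw":-1,"x":-0.5,"y":-0.8,"z":0,"roll":0},
])

```text
clock: 9.5
tcp_pos: [481.3, 30.0, 170.8]
tool_rot: [-3.134, 0.221, 0.004]
force: [1.1, 0.5, -0.1]
finger_gap: 0.8
```

play_rows([
  {"jaw":-1,"x":0,"y":0,"z":0.2,"roll":-8.2},
  {"jaw":-1,"x":0,"y":0,"z":0.2,"roll":-8.2},
  {"jaw":-1,"x":0,"y":0,"z":0.2,"roll":-8.2},
  {"jaw":-1,"x":0,"y":0,"z":0,"roll":0},
  {"jaw":-1,"x":0,"y":0,"z":0,"roll":0},
])

```text
clock: 10.0
tcp_pos: [482.4, 28.6, 141.4]
tool_rot: [-3.109, -0.448, 0.004]
force: [-0.0, 0.3, 0.9]
finger_gap: 0.1
```

```bash
cat > key.py <<'E'
from bench import robot,viewer
from h import *
import sys
s=robot.observe(); t=s['tcp_pos']; r=s['tool_rot']; th=2*np.arctan2(r[1],r[0]); th=(th+np.pi)%(2*np.pi)-np.pi
print(s['clock'],t.round(1),np.degrees(th),s['force'].round(1))
w=viewer.camera('wrist'); i=viewer.camera_info('wrist'); b=viewer.camera('side'); j=viewer.camera_info('side')
print([(round(d['p'],2),np.round(d['position'])) for d in viewer.pinpoint('side','bar_key_top')],[(round(d['p'],2),np.round(d['position'])) for d in viewer.pinpoint('wrist','bar_key_top')])
o=(250,180)
B=cv2.resize(b[180:280,250:400],None,fx=4,fy=4,interpolation=cv2.INTER_CUBIC)
for z,c in((25,(0,255,255)),):
    cv2.polylines(B,[np.int32((proj(j,rect(t[0],t[1],th,18,35,t[2]+z))-o)*4)],True,c,1)
cv2.polylines(B,[np.int32((proj(j,rect(487.5,37,.29,18,50,56))-o)*4)],True,(0,255,0),1)
cv2.polylines(w,[np.int32(proj(i,rect(487.5,37,.29,18,50,56)))],True,(0,255,0),1)
cv2.imwrite(sys.argv[1]+'s.png',B); cv2.imwrite(sys.argv[1]+'w.png',w)
d=np.array([487.5,37])-t[:2]; print('tool dx,dy',d@[np.cos(th),np.sin(th)],d@[np.sin(th),-np.cos(th)])
E
python3 key.py pics/k1
```

```text
10.0 [482.4  28.6 141.4] 16.393880356811643 [-0.   0.3  0.9]
[(0.48, array([305., 227.,  56.])), (0.46, array([489.,  38.,  56.])), (0.44, array([ 619., -194.,  131.]))] [(0.65, array([308., 226.,  54.])), (0.61, array([491.,  40.,  57.]))]
tool dx,dy 7.28106903711388 -6.565809162623426
```

View pics/k1s.png

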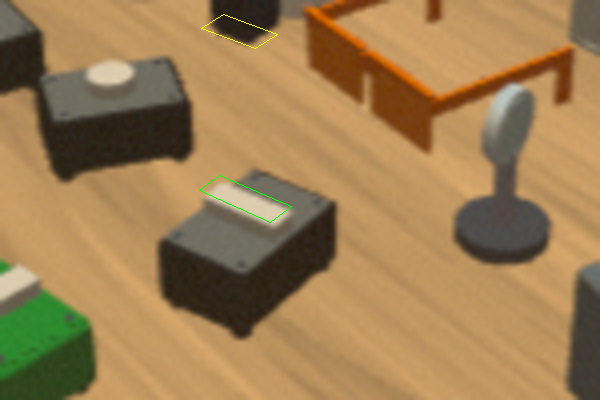

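View pics/k1w.png

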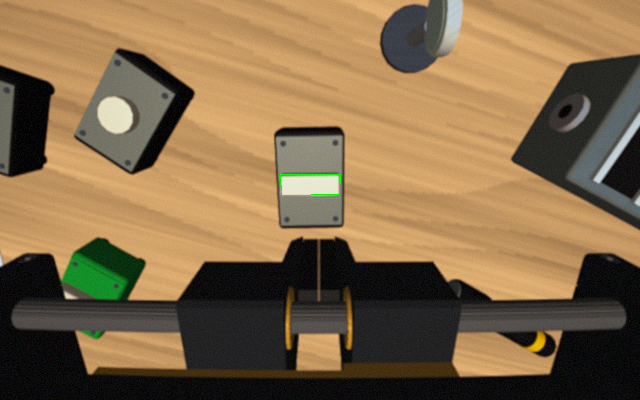

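play_rows([
  {"jaw":-1,"x":0.14,"y":-0.13,"z":0,"roll":0},
  {"jaw":-1,"x":0,"y":0,"z":0.7,"roll":0},
  {"jaw":-1,"x":0,"y":0,"z":0.7,"roll":0},
  {"jaw":-1,"x":0,"y":0,"z":0.4,"roll":0},
  {"jaw":-1,"x":0,"y":0,"z":0,"roll":0},
])

```text
clock: 10.7
tcp_pos: [485.3, 37.2, 49.5]
tool_rot: [-3.108, -0.452, 0.01]
force: [-0.1, 0.7, -0.2]
finger_gap: 0.5
```

```bash
python3 key.py pics/k2
```

```text
10.7 [485.3  37.2  49.5] 16.5575720907279 [-0.1  0.7 -0.2]
[(0.7, array([305., 228.,  59.])), (0.6, array([486.,  37.,  56.])), (0.51, array([338.,  54.,  54.])), (0.2, array([630., -13.,   0.]))] [(0.7, array([488.,  43.,  56.]))]
tool dx,dy 2.0769784945862715 0.8028420343896079
```

View pics/k2s.png

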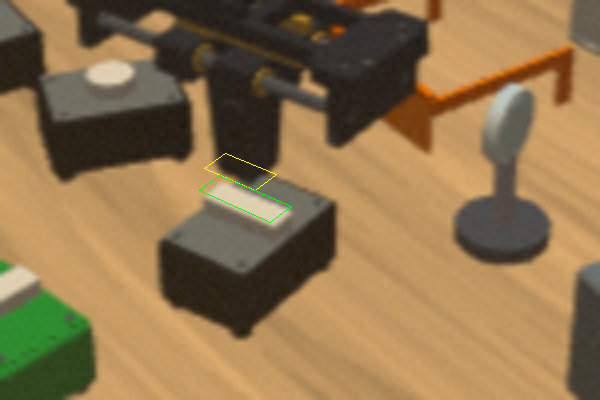

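View pics/k2w.png

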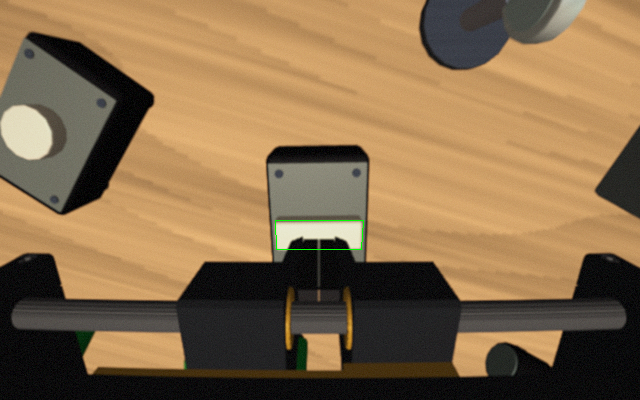

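play_rows([
  {"jaw":-1,"x":0.04,"y":0,"z":0.1,"roll":0},
  {"jaw":-1,"x":0,"y":0,"z":0.1,"roll":0},
  {"jaw":-1,"x":0,"y":0,"z":0.06,"roll":0},
  {"jaw":-1,"x":0,"y":0,"z":0,"roll":0},
])

```text
clock: 11.3
tcp_pos: [489.4, 37.4, 39.0]
tool_rot: [-3.109, -0.453, 0.002]
force: [1.0, -0.9, -0.4]
finger_gap: 0.2
```

play_rows([
  {"jaw":-1,"x":0,"y":0,"z":0.03,"roll":0},
  {"jaw":-1,"x":0,"y":0,"z":0.03,"roll":0},
  {"jaw":-1,"x":0,"y":0,"z":0,"roll":0},
])

```text
clock: 11.6
tcp_pos: [489.8, 37.4, 36.3]
tool_rot: [-3.109, -0.453, 0.001]
force: [-0.6, 0.2, -0.2]
finger_gap: 0.2
```

play_rows([
  {"jaw":-1,"x":-0.03,"y":0,"z":0.04,"roll":0},
  {"jaw":-1,"x":0,"y":0,"z":0.04,"roll":0},
  {"jaw":-1,"x":0,"y":0,"z":0,"roll":0},
])

```text
clock: 11.9
tcp_pos: [488.1, 37.0, 32.1]
tool_rot: [-3.109, -0.453, 0.001]
force: [-0.4, 0.7, 0.4]
finger_gap: 0.7
```

play_rows([
  {"jaw":-1,"x":0,"y":0,"z":0.03,"roll":0},
  {"jaw":-1,"x":0,"y":0,"z":0,"roll":0},
  {"jaw":-1,"x":0,"y":0,"z":0,"roll":0},
])

```text
clock: 12.2
tcp_pos: [488.5, 37.0, 31.0]
tool_rot: [-3.109, -0.453, 0.0]
force: [-1.2, -0.4, 0.3]
finger_gap: 0.4
```

play_rows([
  {"jaw":-1,"x":0,"y":0,"z":0.04,"roll":0},
  {"jaw":-1,"x":0,"y":0,"z":0,"roll":0},
  {"jaw":-1,"x":0,"y":0,"z":0,"roll":0},
])

```text
clock: 12.5
tcp_pos: [488.8, 37.0, 29.2]
tool_rot: [3.109, 0.453, 0.001]
force: [0.5, -0.1, 1.3]
finger_gap: 0.6
```

play_rows([
  {"jaw":-1,"x":0,"y":0,"z":0.04,"roll":0},
  {"jaw":-1,"x":0,"y":0,"z":0,"roll":0},
  {"jaw":-1,"x":0,"y":0,"z":0,"roll":0},
])

```text
clock: 12.8
tcp_pos: [488.8, 37.0, 27.2]
tool_rot: [3.109, 0.453, 0.001]
force: [0.5, 0.4, 2.5]
finger_gap: 0.2
```

```bash
python3 key.py pics/k3
```

```text
12.8 [488.8  37.   27.2] 16.587300113697193 [0.5 0.4 2.5]
[(0.77, array([337.,  56.,  51.])), (0.61, array([483.,  36.,  53.])), (0.53, array([712., 289.,  -3.])), (0.47, array([302., 230.,  56.]))] []
tool dx,dy -1.289446451094381 -0.3912504928567091
```

View pics/k3s.png

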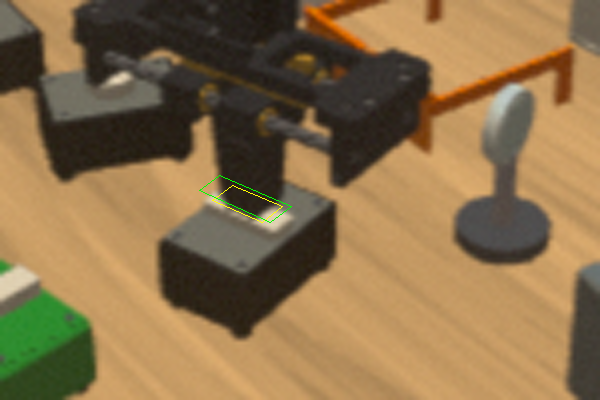

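The fingers are in contact on the key with 2.5 N and rising. I'll keep pressing down gently.

play_rows([
  {"jaw":-1,"x":0,"y":0,"z":0.04,"roll":0},
  {"jaw":-1,"x":0,"y":0,"z":0,"roll":0},
  {"jaw":-1,"x":0,"y":0,"z":0,"roll":0},
])

```text
clock: 13.3
tcp_pos: [488.8, 37.0, 25.1]
tool_rot: [3.109, 0.453, 0.001]
force: [0.8, -0.1, 3.0]
finger_gap: 0.7
```

play_rows([
  {"jaw":-1,"x":0,"y":0,"z":0.04,"roll":0},
  {"jaw":-1,"x":0,"y":0,"z":0,"roll":0},
  {"jaw":-1,"x":0,"y":0,"z":0,"roll":0},
])

```text
clock: 13.6
tcp_pos: [488.8, 37.0, 24.0]
tool_rot: [3.109, 0.453, 0.0]
force: [-2.0, -0.0, 11.1]
finger_gap: 0.7
```

The key bottomed out: z stalled at 24.0 and the force jumped to 11 N after about 6 mm of travel. I'll release and withdraw.

play_rows([
  {"jaw":-1,"x":0,"y":0,"z":-0.1,"roll":0},
  {"jaw":-1,"x":0,"y":0,"z":-0.15,"roll":0},
  {"jaw":-1,"x":0,"y":0,"z":-0.4,"roll":0},
  {"jaw":-1,"x":0,"y":0,"z":-0.8,"roll":0},
  {"jaw":-1,"x":0,"y":0,"z":-0.8,"roll":0},
])

```text
clock: 14.1
tcp_pos: [486.1, 36.9, 135.0]
tool_rot: [-3.108, -0.453, 0.008]
force: [1.3, -0.2, 0.3]
finger_gap: 0.1
```

play_rows([
  {"jaw":-1,"x":-0.5,"y":0,"z":-0.8,"roll":0},
  {"jaw":-1,"x":-0.5,"y":0,"z":-0.5,"roll":0},
  {"jaw":-1,"x":0,"y":0,"z":0,"roll":0},
  {"jaw":-1,"x":0,"y":0,"z":0,"roll":0},
])

```text
clock: 14.5
tcp_pos: [440.3, 22.7, 200.3]
tool_rot: [-3.109, -0.452, -0.001]
force: [0.7, 0.4, 0.1]
finger_gap: 0.2
```

```bash
python3 key.py pics/k4; python3 -c "
from bench import viewer
import cv2
b=viewer.camera('side'); cv2.imwrite('pics/end.png',b)
print([(round(d['p'],2),d['position'].round() if hasattr(d['position'],'round') else d['position']) for d in viewer.pinpoint('side','tab_top')])"
```

```text
14.5 [440.3  22.7 200.3] 16.560006959581706 [0.7 0.4 0.1]
[(0.58, array([302., 225.,  55.])), (0.54, array([485.,  38.,  58.])), (0.51, array([339.,  54.,  56.]))] [(0.79, array([484.,  42.,  56.])), (0.62, array([489.,  40.,   0.])), (0.59, array([336.,  59.,  52.])), (0.59, array([306., 222.,  54.])), (0.59, array([503., 204.,   2.]))]
tool dx,dy 49.33157554066577 -0.23480088422336287
[(0.54, [622.0, -194.4, 130.0])]
```

View pics/k4w.png

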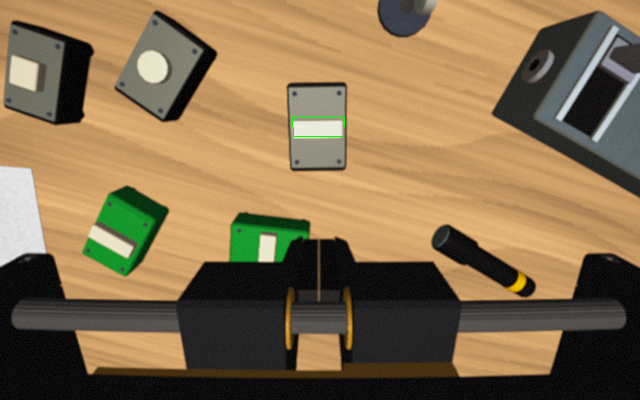

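View pics/end.png

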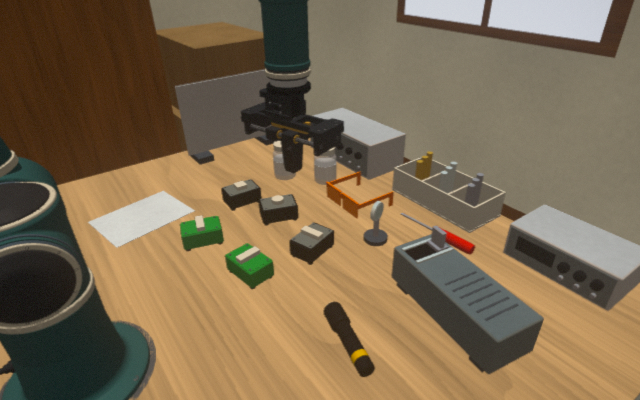

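The wrist view shows the key up at (318,128), still inside its original outline, so the box has not moved. The side view shows the tab at the far end (438,237), everything else in place and the hand clear.

```bash
python3 -c "
from bench import order
print(order.close_job())"
```

```text
the job is handed in; nothing more can be done
None
```

The job is done and handed in: the shutter is closed and the bar key has been pressed and released. It took about 14.7 s.

- **Shutter:** I pushed the tab across until it stopped moving at the end of its slot, with the force rising to about 13 N. The last camera estimate puts the tab at about (622, −194), which is roughly 24 mm to the far side of the laser's middle (home is 23 mm).
- **Bar key:** I chose the grey-faced box, not the green look-alikes. I pressed the key about 6 mm until it bottomed out at 11 N, then let it up and drew the hand clear. In the last pictures the key is up and its box has not moved. The round-key and square-key boxes and everything else look untouched.
- **What disagreed:** The fingers really end about 25 mm above the reported tool tip. Because of that, my first push passed over the tab without moving it. I saw this in the pictures and lowered the hand for the second push, and allowed for it when pressing the key.

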